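# Index the screw-driving carriage to its latched mid position

### The job

Bring the gearbox housing under the brass screw bush: with the fingertips push the sprung carriage, at its yellow front, well in past the stop pin, close to its end stop, then draw back and let the spring return it until it latches against the dropped pin at mid position. Only push, grasp and lift nothing: do not touch the housing, which stays seated in its pocket, and leave the bin, the spray can and the screwdriver where they are. Finish with the arm clear of everything.

Things in the scene. Friction and masses are not known exactly. Their poses are not given: they have to be found in the camera images.
- fixture: Fixed aluminium fixture, base plate 330 (x) x 170 (y) x 12 mm thick; origin at the centre of its underside, on the table. Its own +x is the push direction. A blue bridge 36 mm wide in x crosses at x = +25 mm, top 88 mm above the table, a brass bush at its middle rising to 94 mm. The carriage in it is 100 mm wide, from z = 14 to 56 mm above the table. The base plate reaches 24 mm in front (-x) of the resting push face. End stop block at x = 118 to 132 mm, 46 mm high.
- push_face (a point): Centre of the upright yellow push pad (86 mm wide, 34 mm high, centre 35 mm above the table) on the carriage's front face; it moves with the carriage. With the carriage at rest it lies at x = -141 mm, y = 0 of the fixture. Its axes are the fixture's: push along +x. Carriage is solid with a flat top for 100 mm behind this face.
- carriage (a joint): Carriage travel along the fixture's +x in m: 0 at rest (sprung out towards the pusher), 0.035 latched at mid position, 0.070 at the hard end stop. Spring pushes back with 3.2 N at 0, 6 N at 0.035, 8.8 N at 0.070, with a damper (25 N per m/s). The stop pin drops by itself once the travel exceeds about 0.035; released beyond that, the carriage comes back against the pin and stays at about 0.035; released short of it, it returns to 0.
- stop_pin (a joint): Sprung vertical stop pin through the bridge: 0 raised, riding on the carriage's steel step; 0.010 (m, downwards) dropped behind the step, blocking the carriage's return. It works by itself.
- pin_knob (a point): Centre of the top of the stop pin's red knob (22 mm diameter, 12 mm high), at x = 25, y = 57 mm of the fixture; 112 mm above the table with the pin up, 102 mm when dropped.
- housing: Loose steel-coloured gearbox housing 53 x 53 x 30 mm with a round boss to 36 mm, 0.22 kg, standing 26 mm deep in a 56 to 58 mm pocket of the carriage, whose floor is 30 mm above the table; origin at the centre of its underside, 131 mm behind (+x) the push face. It stays in the pocket.
- bin: Loose blue open bin with bolts, 120 x 100 x 60 mm, beside the fixture; origin at the centre of its underside. Leave alone.
- spray: Loose spray can, 54 mm diameter, 150 mm high, standing beside the fixture; origin at the centre of its underside. Leave alone.
- driver: Loose screwdriver lying beside the fixture, red handle, roughly 160 mm long along its own x, handle to -x; origin under its middle. Leave alone.
Not all that is in view belongs to the job. Of the things like the housing, leave any that is green; of the rest the smaller one is meant.

How it is judged:
By the outcome, as a careful person would: the job done as asked, in the order asked, and still so for the second after the job is handed in, with the robot touching nothing.
It also fails if it takes over 35 s, if anything falls off the work surface, if the arm or the gripper's body presses on something with over 40 N, if the wrist force passes 120 N, or if a joint passes its speed limit or range.

### The arm

A 7-joint arm with a two-finger parallel gripper is mounted at the origin on the work surface. World frame = base frame: x ahead of the robot, y to its left, z up, the work surface at z = 0. Lengths are in m, angles in degrees, forces in N, time in s.
With the tool pointing down it reaches from about 0.4 to 0.75 m from the base axis. Payload 19.5 kg.
Tool frame: the origin (TCP) lies at the very end of the fingers, on their centre line; the grasp point (between the pads) lies 19 mm behind it; y points along the fingers, z is the direction in which the jaws open and shut, and the axes are right-handed (so a half turn about y gives the same grasp; the last joint's range is limited). The gripper opens to 85 mm and grips with 20 to 120 N. Pads are 22 mm wide; open, the fingers measure 114 mm over their backs; the gripper's body (76 mm by 85 mm) begins 54 mm behind the grasp point. The pads swing forward as they close: fully open they stand 13 mm farther back than shut.
Start: joints at [62.412, 40.479, -1.581, 85.061, 1.261, 54.483, -4.326], TCP at [0.245, -0.52, 0.231] pointing down, gripper open.
Joint ranges: [-155.06, 155.06], [-18.47, 123.98], [-90, 86.84], [0, 140.48], [-83.41, 263.41], [0, 116], [-161.91, 161.91]. Speed limits (degrees/s): [108.29, 108.29, 147.25, 147.25, 172.46, 172.46, 172.46].

### API

Orientations are given as [roll, pitch, yaw] about the fixed x, y, z axes, in that order (R = Rz(yaw) Ry(pitch) Rx(roll)).
In Python, from rig import r gives the robot as it stands. The module is installed in compiled form; this text tells all that it offers.
- The arm moves only by the tool move_arm, never from a script. Its argument "rows" is a list of rows, each a list of 7 numbers: the opening, from 0 (shut) to 1 (fully open), then the shift along the tool's x, y, z in m, then the turn, a rotation vector about the tool's x, y, z in degrees. In form: [[gripper, x, y, z, rx, ry, rz], ...]. A call has 1 to 10 rows; each row is the pose to reach, as a shift and turn from the pose measured when the call began, along the tool's axes at that moment; what a row does not reach only later rows make up. A row lasts 1/12 s, in which the tool goes at most 41.7 mm and 7.16 degrees, less where a joint would pass 70% of its speed; a pose out of reach is approached as far as the arm can. A call with a gripper value outside its range is refused whole. The fingers move at their own pace and stop on an object; "grip_force" is the grip in N (left out, the last holds). Time passes only in rows, so rows that repeat a pose let the fingers close. It gives the time, the measured TCP pose, the force and the opening at its end, in the units of the state.
- r.read_state(): the state, without advancing time (a new reading comes with each control period).
- r.grab_frame(name): name is "scene" or "side" or "wrist"; returns a dict with "image" (480x640x3 uint8, red, green, blue), "fx", "fy", "cx", "cy" (pixels), "k1" (the pictures are not rectified: a ray, as slopes to the right and down, at radius r is drawn at 1 + k1 r^2 times it, then the intrinsics apply), "R" (3x3) and "t" (3): a world point X has camera coordinates R X + t. Camera axes: x right, y down, z forward; pixel columns grow to the right and rows downward; lengths in m; the calibration is good to about 2 mm. A picture is of the moment at which its call begins. There is no depth.
- r.close_job(): hands the job in, once; it reports no verdict.
Trained networks look in the newest picture that a camera, given by its name, has taken for a name from the list of things; names that differ only in an ending like _2 or _b are one class to them, and where a whole thing is asked for, a point or a joint stands for the part that bears it (a point fixed in the world has none). Each returns a list of dicts, best first, with "p" (0 to 1); they miss things now and then, are a little off and sometimes report something else, mostly with a low value. They report only what shows in the picture. A call takes as long as a camera call. They do not tell look-alikes from the thing itself.
- r.silhouettes(camera, target): "pixels" (480x640 bool, what is visible of it) and "extent" ([left, top, width, height] in pixels, round what is visible of it).
The state is a dict: "t": time; "joint_positions": joint angles; "qvel": joint speeds; "tau": joint torques, N m; "tcp_pos": TCP position; "ee_rot": TCP orientation; "force": force on the tool from outside, world axes, zero at the start; "torque": the same for the moment, N m; "opening": finger opening in m.
Only numpy, scipy, OpenCV 4.12 (cv2) and the standard library are available. Lean on these libraries where they do the work, as an engineer would, in place of code of your own. Each camera call takes 0.05 s, during which the arm holds its last target. There are 200 camera calls.

## Working session

There is one attempt and no reset: what is moved stays moved. The work goes in short steps, Python scripts to look and compute and a tool call to move; the robot and the scene stay as the last step left them, time stands still between calls to the robot, and variables do not carry over. Pictures are saved under pics/ and viewed, about 8 in all and at most 12, crops included, and the job is handed in when it is done.

Besides the shell and the picture viewer there is one more tool, called as name(argument=value, ...), one argument or row to a line, values as JSON. move_arm: Moves the arm, as the interface text tells. Its arguments: {"type":"object","properties":{"rows":{"type":"array","items":{"type":"array","items":{"type":"number"}}},"grip_force":{"type":"number"}},"required":["rows"]}

```bash
mkdir -p pics; cat > h.py <<'E'
import numpy as np, cv2
from rig import r
def K(f): return np.array([[f["fx"],0,f["cx"]],[0,f["fy"],f["cy"]],[0,0,1.]])
def ray(f,uv):
    d=np.array([(uv[0]-f["cx"])/f["fx"],(uv[1]-f["cy"])/f["fy"]]); s=d.copy()
    for _ in range(20): s=d/(1+f["k1"]*(s@s))
    R=np.array(f["R"]);t=np.array(f["t"]); return -R.T@t, R.T@np.array([s[0],s[1],1])
def atz(f,uv,z):
    o,d=ray(f,uv); return o+d*(z-o[2])/d[2]
def proj(f,X):
    c=np.array(f["R"])@np.array(X)+f["t"]; s=c[:2]/c[2]; s=s*(1+f["k1"]*(s@s))
    return np.array([f["fx"]*s[0]+f["cx"],f["fy"]*s[1]+f["cy"]])
def save(n,im): cv2.imwrite("pics/"+n+".png",im[:,:,::-1])
E
python3 - <<'E'
from h import *
np.set_printoptions(precision=3,suppress=True)
s=r.read_state();print({k:s[k] for k in("t","tcp_pos","ee_rot","force","opening")})
ims=[]
for c in("scene","side"):
    f=r.grab_frame(c);ims.append(f["image"])
    print(c,-np.array(f["R"]).T@np.array(f["t"]),np.array(f["R"])[2],f["fx"],f["k1"])
    for n in("fixture","push_face","pin_knob","housing","bin","spray","driver"):
        for d in r.silhouettes(c,n)[:3]:
            m=d["pixels"];ys,xs=np.nonzero(m);print(n,round(d["p"],2),d["extent"],(int(xs.mean()),int(ys.mean())),m.sum())
save("scene0",ims[0]);save("side0",ims[1])
E
```

```text
{'t': 0.0, 'tcp_pos': array([ 0.245, -0.52 ,  0.231]), 'ee_rot': array([ -90.061,   -0.004, -154.802]), 'force': array([ 0.802, -0.254, -0.053]), 'opening': 0.08538275493807392}
scene [1.198 0.578 0.968] [-0.468 -0.466 -0.751] 557.8466667516399 -0.11583096643064791
fixture 0.91 [328.7, 224.0, 114.9, 141.6] (387, 292) 10003
push_face 0.57 [359.8, 223.0, 73.2, 80.9] (399, 261) 2819
housing 0.9 [279.2, 334.0, 40.0, 37.5] (297, 351) 882
housing 0.63 [300.9, 202.1, 36.6, 35.4] (319, 218) 998
housing 0.58 [385.0, 258.2, 26.0, 10.8] (395, 263) 197
bin 0.58 [435.4, 289.6, 63.9, 71.4] (468, 325) 3667
driver 0.65 [452.3, 237.1, 21.8, 49.5] (462, 252) 387
side [0.099 0.835 0.671] [ 0.497 -0.696 -0.518] 596.4067383379003 -0.02616913688538318
fixture 0.97 [208.0, 261.2, 202.2, 118.2] (319, 325) 12700
push_face 0.58 [298.5, 289.5, 99.8, 66.1] (352, 323) 4632
push_face 0.53 [287.8, 294.8, 12.4, 15.3] (292, 300) 176
pin_knob 0.67 [286.5, 292.1, 14.5, 19.6] (292, 300) 171
housing 0.85 [195.5, 255.8, 37.4, 31.8] (215, 270) 793
housing 0.8 [373.9, 246.4, 42.3, 40.6] (394, 266) 1258
housing 0.57 [306.9, 295.1, 31.0, 24.6] (321, 305) 591
bin 0.71 [209.6, 346.6, 86.8, 74.1] (252, 384) 6513
spray 0.61 [285.4, 203.1, 32.7, 77.3] (301, 235) 1731
driver 0.91 [321.9, 380.0, 103.5, 23.4] (387, 389) 1118
```

View pics/scene0.png

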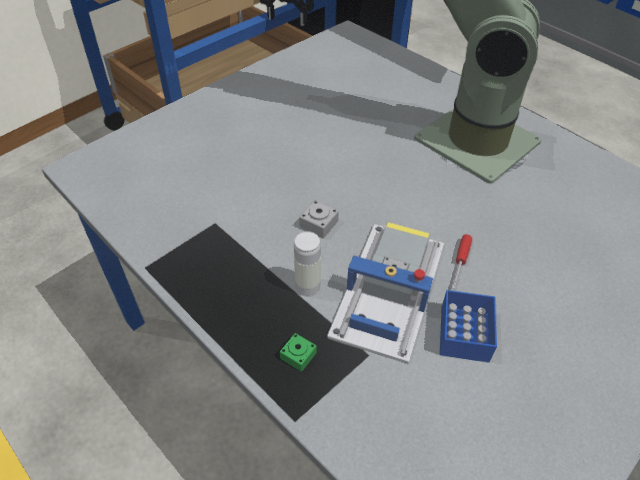

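View pics/side0.png

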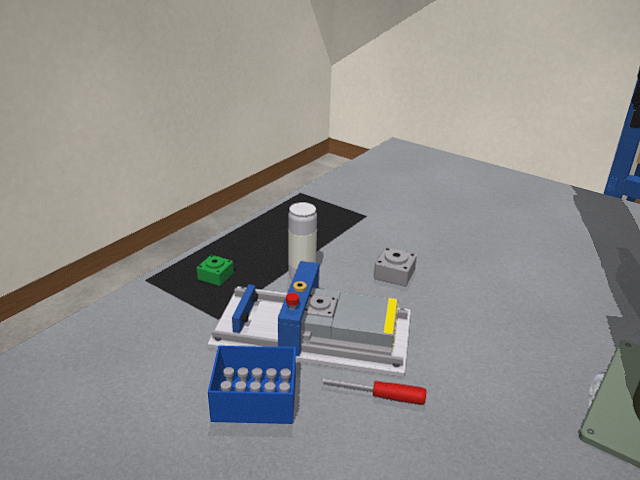

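Scene picture: the fixture is at about (387,292), its yellow pad at (407,231) facing the robot, and its red knob at (420,274).
Housing candidates (scene pixels) are green (297,351), loose grey (319,218) and the grey one in the carriage pocket (395,263). Green is excluded, and the pocket one should be the smaller of the two greys. I'll confirm this in a crop.

```bash
python3 - <<'E'
from h import *
a=cv2.imread("pics/scene0.png")[195:375,290:490];b=cv2.imread("pics/side0.png")[240:390,200:425]
cv2.imwrite("pics/c1.png",cv2.resize(a,None,fx=3.3,fy=3.3,interpolation=cv2.INTER_CUBIC))
cv2.imwrite("pics/c2.png",cv2.resize(b,None,fx=3.5,fy=3.5,interpolation=cv2.INTER_CUBIC))
E
```

```text
(no output)
```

View pics/c1.png

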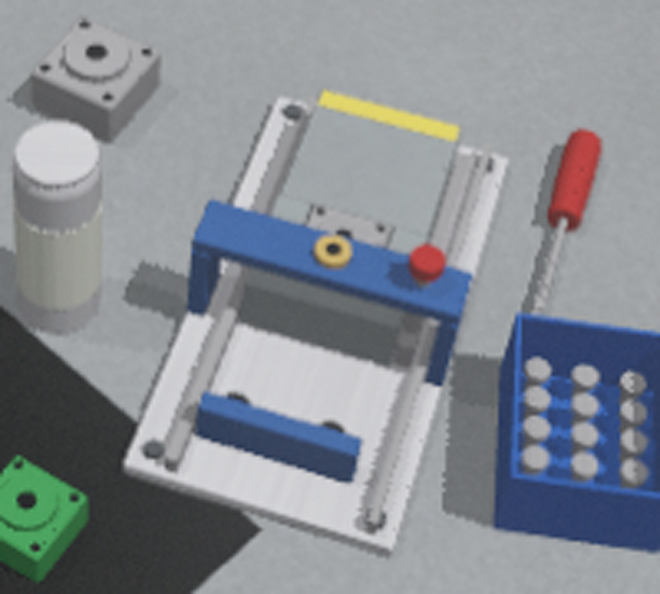

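View pics/c2.png

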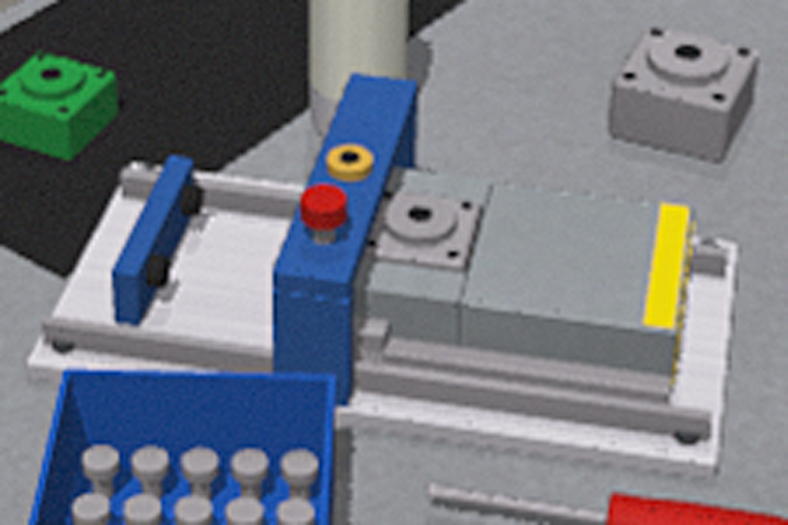

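The crops confirm that the pocket housing is the smaller grey one (narrower than the loose grey one in both views). The carriage is at rest with the pin up. Next I fit the fixture pose from these points.

```bash
cat > fit.py <<'E'
from h import *
from scipy.optimize import least_squares
np.set_printoptions(precision=4,suppress=True)
P=[(165,85,12),(165,-85,12),(-165,85,12),(-165,-85,12),(25,0,94),(25,57,112),(-141,-43,52),(-141,43,52)]
S=np.array([(392,545),(125,465),(507,157),(280,98),(333,249),(427,252),(322,92),(460,127)])/3.3+[290,195]
D=np.array([(33,360),(133,165),(715,462),(737,243),(350,158),(325,195),(690,207),(675,327)])/3.5+[200,240]
F=[r.grab_frame(c) for c in("scene","side")]
P=np.array(P)/1000
def W(p,X): 
    c,s=np.cos(p[2]),np.sin(p[2]); return np.array([p[0]+c*X[0]-s*X[1],p[1]+s*X[0]+c*X[1],X[2]])
res=lambda p:np.concatenate([(proj(f,W(p,X))-u) for f,U in zip(F,(S,D)) for X,u in zip(P,U)])
k=[atz(F[0],S[i],P[i][2]) for i in range(4)]
m=sum(k)/4;d=k[0]-k[2]
o=least_squares(res,[m[0],m[1],np.arctan2(d[1],d[0])],loss="soft_l1")
print(o.x[:2],np.degrees(o.x[2]));print(o.fun.reshape(-1,2).round(1).tolist())
for n,X in dict(push=(-.141,0,.035),knob=(.025,.057,.112),pre=(-.2,0,.04)).items(): print(n,W(o.x,X))
b=r.silhouettes("scene","driver")
print("driver",[atz(F[0],uv,.015) for uv in((468,240),(452,290))],"spray",atz(F[0],(307,240),.15),"binTop",[atz(F[0],uv,.06) for uv in((447,291),(495,296),(442,340))],"loose",atz(F[0],(319,222),.03))
E
python3 fit.py
```

```text
[0.5765 0.1706] 25.61039944902122
[[0.5, 0.1], [-0.8, -1.3], [0.5, -1.0], [-1.0, -2.0], [0.0, -1.0], [0.3, 0.3], [2.4, -0.4], [-2.5, -1.2], [-3.4, 0.1], [-1.6, -1.5], [0.2, 0.2], [-0.3, -0.9], [-0.8, -0.4], [-1.1, -0.1], [0.4, 3.6], [0.9, 0.5]]
push [0.4494 0.1097 0.035 ]
knob [0.5744 0.2328 0.112 ]
pre [0.3962 0.0842 0.04  ]
driver [array([0.3491, 0.2131, 0.015 ]), array([0.4929, 0.2742, 0.015 ])] spray [0.7004 0.0432 0.15  ] binTop [array([0.5356, 0.2829, 0.06  ]), array([0.4746, 0.3601, 0.06  ]), array([0.6357, 0.3474, 0.06  ])] loose [ 0.5689 -0.0565  0.03  ]
```

move_arm(
  rows=[
    [0, -0.234, 0.03, -0.133, 0, 0, 0],
    [0, -0.234, 0.03, -0.133, 0, 0, 0],
    [0, -0.234, 0.03, -0.133, 0, 0, 0],
    [0, -0.234, 0.03, -0.133, 0, 0, 0],
    [0, -0.234, 0.03, -0.133, 0, 0, 0],
    [0, -0.234, 0.03, -0.133, 0, 0, 0],
    [0, -0.234, 0.03, -0.133, 0, 0, 0],
    [0, -0.41, 0.06, -0.483, 0, 0, 0],
    [0, -0.41, 0.06, -0.483, 0, 0, 0],
    [0, -0.41, 0.06, -0.483, 0, 0, 0],
  ],
  grip_force=40,
)

```text
t: 1.78
tcp_pos: [0.4029, -0.174, 0.1917]
ee_rot: [-90.0, 0.0, -154.8]
force: [1.6, 0.4, 0.1]
opening: -0.0002
```

move_arm(
  rows=[
    [0, -0.128, 0.042, -0.237, 0, 0, 0.4],
    [0, -0.128, 0.042, -0.237, 0, 0, 0],
    [0, -0.128, 0.042, -0.237, 0, 0, 0],
    [0, -0.128, 0.042, -0.237, 0, 0, 0],
    [0, -0.128, 0.042, -0.237, 0, 0, 0],
    [0, -0.128, 0.042, -0.237, 0, 0, 0],
    [0, -0.128, 0.042, -0.237, 0, 0, 0],
    [0, -0.128, 0.042, -0.237, 0, 0, 0],
    [0, -0.128, 0.042, -0.237, 0, 0, 0],
  ],
)

```text
t: 2.53
tcp_pos: [0.4178, 0.0959, 0.1495]
ee_rot: [-90.0, 0.0, -154.7]
force: [-0.3, -0.9, -0.4]
opening: 0.0
```

```bash
python3 - <<'E'
from h import *
s=r.read_state();print(s["t"],s["tcp_pos"],s["ee_rot"],s["force"])
f=r.grab_frame("side");im=f["image"].copy()
g=r.grab_frame("scene")
a=im[150:400,190:450];b=g["image"][150:400,290:550]
save("p1",cv2.resize(np.hstack([a,b]),None,fx=1.5,fy=1.5))
E
```

```text
2.5333 [0.41782587 0.09590573 0.14948129] [-8.99952697e+01  1.89213055e-03 -1.54683457e+02] [-0.31729853 -0.94898144 -0.44107358]
```

View pics/p1.png

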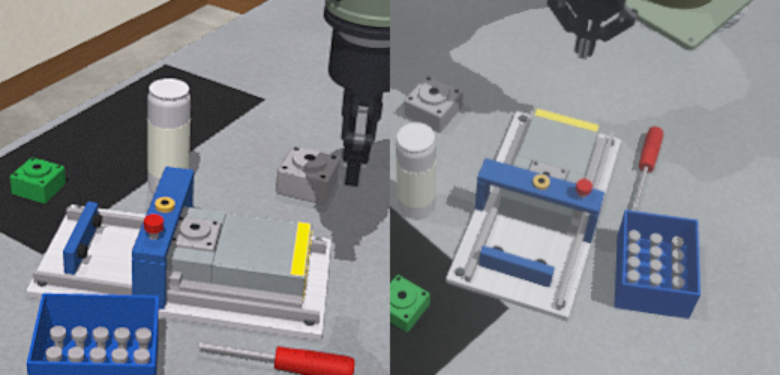

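The image shows the shut fingers in front of the yellow face (tip about (350,183) in the left crop), clear of the driver and the loose housing. I'll descend next.

move_arm(
  rows=[
    [0, 0.005, 0.035, 0.001, 0, 0, 0],
    [0, 0.005, 0.07, 0.001, 0, 0, 0],
    [0, 0.005, 0.1, 0.001, 0, 0, 0],
    [0, 0.005, 0.115, 0.001, 0, 0, 0],
    [0, 0.005, 0.115, 0.001, 0, 0, 0],
    [0, 0.005, 0.115, 0.001, 0, 0, 0],
  ],
)

```text
t: 3.13
tcp_pos: [0.4139, 0.09, 0.035]
ee_rot: [-90.0, -0.0, -155.0]
force: [-0.2, 0.3, 0.3]
opening: 0.0
```

```bash
cat > look.py <<'E'
import sys
from h import *
s=r.read_state();print(s["t"],s["tcp_pos"],s["force"])
a=r.grab_frame("side")["image"][200:400,190:450];b=r.grab_frame("scene")["image"][180:380,310:570]
save(sys.argv[1],cv2.resize(np.hstack([a,b]),None,fx=1.53,fy=1.53))
E
python3 look.py p2
```

```text
3.1333 [0.41391014 0.08999101 0.03502489] [-0.20938739  0.27703042  0.32920919]
```

View pics/p2.png

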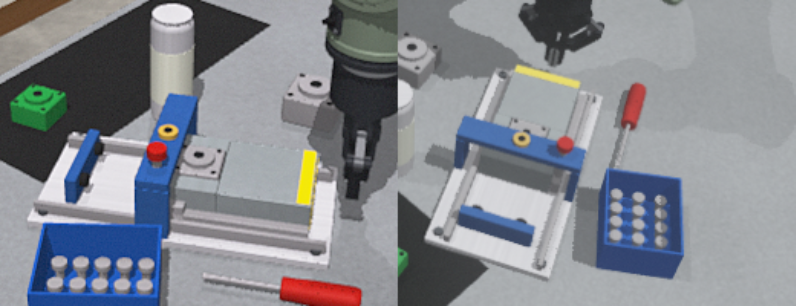

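move_arm(
  rows=[
    [0, -0.012, 0, -0.002, 0, 0, 0],
    [0, -0.02, 0, -0.002, 0, 0, 0],
    [0, -0.024, 0, -0.002, 0, 0, 0],
    [0, -0.028, 0, -0.002, 0, 0, 0],
    [0, -0.032, 0, -0.002, 0, 0, 0],
    [0, -0.036, 0, -0.002, 0, 0, 0],
    [0, -0.036, 0, -0.002, 0, 0, 0],
  ],
)

```text
t: 3.82
tcp_pos: [0.4465, 0.1078, 0.0363]
ee_rot: [-89.9, 0.1, -154.9]
force: [-2.8, -0.6, 1.3]
opening: 0.0003
```

move_arm(
  rows=[
    [0, -0.006, 0, 0, 0, 0, 0],
    [0, -0.012, 0, 0, 0, 0, 0],
    [0, -0.018, 0, 0, 0, 0, 0],
    [0, -0.024, 0, 0, 0, 0, 0],
    [0, -0.03, 0, 0, 0, 0, 0],
    [0, -0.036, 0, 0, 0, 0, 0],
    [0, -0.042, 0, 0, 0, 0, 0],
    [0, -0.048, 0, 0, 0, 0, 0],
    [0, -0.05, 0, 0, 0, 0, 0],
    [0, -0.05, 0, 0, 0, 0, 0],
  ],
)

```text
t: 4.65
tcp_pos: [0.4909, 0.1289, 0.0362]
ee_rot: [-90.0, -0.0, -154.9]
force: [-7.4, -2.2, 3.9]
opening: -0.0003
```

```bash
python3 look.py p3
```

```text
4.65 [0.49089762 0.12888481 0.03621408] [-7.38235542 -2.1930085   3.94463466]
```

View pics/p3.png

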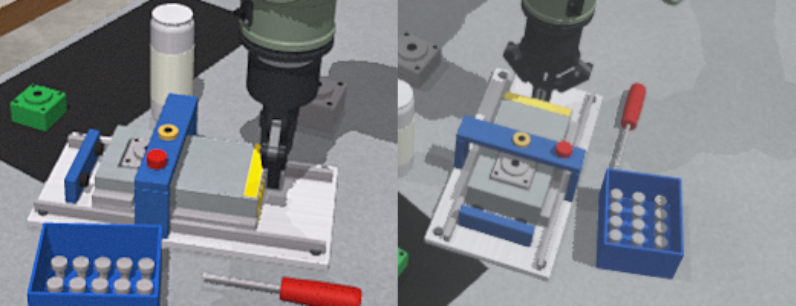

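Travel is about 56 mm, the force about 7.7 N, and the knob has dropped ((157,159) against (157,152)). I'll push a little further.

move_arm(
  rows=[
    [0, -0.003, 0, 0, 0, 0, 0],
    [0, -0.006, 0, 0, 0, 0, 0],
    [0, -0.009, 0, 0, 0, 0, 0],
    [0, -0.009, 0, 0, 0, 0, 0],
    [0, -0.009, 0, 0, 0, 0, 0],
  ],
)

```text
t: 5.17
tcp_pos: [0.4976, 0.1321, 0.0361]
ee_rot: [-90.0, -0.2, -154.9]
force: [-8.1, -2.6, 5.4]
opening: -0.0
```

Travel is about 64–66 mm with no end-stop jump in the force. I'll draw back gently.

move_arm(
  rows=[
    [0, 0.005, 0, 0, 0, 0, 0],
    [0, 0.01, 0, 0, 0, 0, 0],
    [0, 0.015, 0, 0, 0, 0, 0],
    [0, 0.02, 0, 0, 0, 0, 0],
    [0, 0.025, 0, 0, 0, 0, 0],
    [0, 0.03, 0, 0, 0, 0, 0],
    [0, 0.035, 0, 0, 0, 0, 0],
    [0, 0.042, 0, 0, 0, 0, 0],
    [0, 0.055, 0, 0, 0, 0, 0],
    [0, 0.07, 0, 0, 0, 0, 0],
  ],
)

```text
t: 6.0
tcp_pos: [0.434, 0.1024, 0.0365]
ee_rot: [-90.0, -0.1, -154.9]
force: [0.6, 0.6, 0.1]
opening: 0.0002
```

move_arm(
  rows=[
    [0, 0.025, 0, 0, 0, 0, 0],
    [0, 0.025, 0, 0, 0, 0, 0],
    [0, 0.025, -0.035, 0, 0, 0, 0],
    [0, 0.025, -0.07, 0, 0, 0, 0],
    [0, 0.025, -0.1, 0, 0, 0, 0],
    [0, 0.025, -0.12, 0, 0, 0, 0],
    [0, 0.025, -0.12, 0.03, 0, 0, 0],
    [0, 0.025, -0.12, 0.07, 0, 0, 0],
    [0, 0.025, -0.12, 0.1, 0, 0, 0],
    [0, 0.025, -0.12, 0.1, 0, 0, 0],
  ],
)

```text
t: 6.83
tcp_pos: [0.4559, -0.0039, 0.1568]
ee_rot: [-89.8, -0.0, -155.3]
force: [0.6, -1.2, 0.2]
opening: 0.0001
```

```bash
python3 look.py p4; python3 - <<'E'
from h import *
from scipy.optimize import minimize_scalar
# travel from yellow top front edge: fixture pose fit
c,s=np.cos(np.radians(25.61)),np.sin(np.radians(25.61));u=np.array([c,s])
for n in("scene","side"):
    f=r.grab_frame(n);h=cv2.cvtColor(f["image"],cv2.COLOR_RGB2HSV)
    m=cv2.inRange(h,(22,120,120),(35,255,255));m[:200]=0;m[:, :330]=0 if n=="side" else m[:, :330]
    k,l,st,ce=cv2.connectedComponentsWithStats(m);i=1+st[1:,4].argmax()
    p=atz(f,ce[i],.056)[:2]-[.5765,.1706];print(n,ce[i],st[i,4],"travel of strip centre",p@u+.141)
    kr=[d for d in r.silhouettes(n,"pin_knob")][:1]
    for d in kr: print("knob",d["p"],d["extent"])
    for z in(.112,.102):print(z,proj(f,[.5744,.2328,z]))
E
```

```text
6.8333 [ 0.45585656 -0.00394734  0.15683767] [ 0.57288178 -1.18162155  0.24291947]
scene [  9.72959184 462.46173469] 784 travel of strip centre 0.7651843827260663
knob 0.54 [409.3, 271.1, 14.3, 22.2]
0.112 [419.73064426 271.63625018]
0.102 [419.00081045 274.77382765]
side [369.51236749 312.91872792] 283 travel of strip centre 0.04434088248526709
knob 0.47 [289.3, 294.9, 9.4, 16.0]
0.112 [291.74189111 295.55994585]
0.102 [291.72588396 300.64734214]
```

View pics/p4.png

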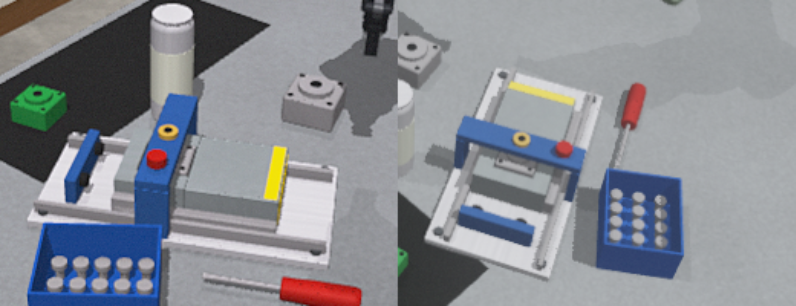

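The carriage is latched at mid position: strip at (275,172) with the knob down at (157,159). The housing is under the bridge, the other things have not moved, and the arm is clear.

```bash
python3 -c "
from rig import r
print(r.close_job())"
```

```text
the job is handed in; nothing more can be done
None
```

The carriage is latched at mid position with the gearbox housing under the brass bush, and the job was handed in at about 7 s of robot time.

- **Push:** With the fingers shut I pushed the yellow face to about 64–66 mm of travel. The force was about 8.5 N, with no sign of hitting the end stop. I then drew back slowly and lifted the arm clear.
- **Latch:** The last picture shows the red knob down. The side camera puts the yellow strip's centre at 44 mm of travel. Less about half the strip's depth (estimated 4–5 mm), that is roughly 39–40 mm, a few mm over the nominal 35 mm and about what this measurement can resolve.
- **Surroundings:** The bin, spray can, screwdriver and the two other housings look unmoved. The wrist force reads about zero, with the arm about 16 cm above the table.
- **Checks that failed:** The scene camera's strip measurement picked up a yellow floor marking instead, so I discarded it. The latch position therefore rests on the side camera and the final picture.

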